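# Make up two repair kits from bench stock

## Robot

A 7-joint arm with a two-finger parallel gripper is mounted at the origin on the work surface. World frame = base frame: x ahead of the robot, y to its left, z up, the work surface at z = 0. Lengths are in m, angles in rad, forces in N, time in s.
With the tool pointing down it reaches from about 0.35 to 0.9 m from the base axis. Payload 8.1 kg.
Tool frame: the origin (TCP) lies at the very end of the fingers, on their centre line; the grasp point (between the pads) lies arm.hold_point_z behind it (arm.hold_point_z is the distance from the TCP to the grasp point, in m); z points along the fingers, y is the line along which they close (so a half turn about z gives the same grasp; the last joint's range is limited). The gripper opens to 92 mm and grips with 3 to 60 N. Pads are 19 mm wide; open, the fingers measure 130 mm over their backs; the gripper's body (75 mm by 190 mm) begins 47 mm behind the grasp point.
Start: joints at [1.133, 0.434, 0.025, 1.573, -0.012, 1.134, -0.075], TCP at [0.205, -0.59, 0.206] pointing down, gripper open.
Joint ranges: [-2.62, 2.62], [-0.44, 2.09], [-1.27, 1.32], [0.08, 2.57], [-1.32, 4.46], [0.12, 2], [-2.74, 2.74]. Speed limits (rad/s): [2.22, 2.22, 3.01, 3.01, 3.14, 3.14, 3.14].

## Interface

Orientations are given as a rotation vector (axis times angle).
In Python, from cell import arm, vision, job, cut_out gives the robot as it stands. The module is installed in compiled form; this text tells all that it offers.
- The arm moves only by the tool play_rows, never from a script. Its argument "increments" is text: rows parted by semicolons, each of 5 numbers parted by spaces: the shift along the tool's x, y, z in cm, then the turn about the tool's z in degrees, then the opening, from -1 (shut) to 1 (fully open), so that 0 is half open. A call has 1 to 5 rows; each row shifts and turns the commanded pose from where the row before left it, along the tool's axes as they then stand; what a row does not reach is not made up. A row lasts 1/12 s, in which the tool goes at most 41.7 mm and 7.16 degrees, less where a joint would pass 70% of its speed; a pose out of reach is approached as far as the arm can. A call is refused whole if a number of a shift passes 4.17 or a number of a turn 7.16, either way. A call with a gripper value outside its range is refused whole. The fingers move at their own pace and stop on an object; "grip_force" is the grip in N (left out, the last holds). Time passes only in rows, so rows that do not move let the fingers close. It gives the time, the measured TCP pose, the force, the opening and the grip force at its end, in the units of the state.
- arm.observe(): the state, without advancing time (a new reading comes with each control period).
- vision.get_image(name): name is "scene" or "top" or "wrist"; returns a dict with "frame" (480x640x3 uint8, red, green, blue), "z_map" (480x640 float32, m along the optical axis (not along the pixel's ray), 0 where there is no reading), "mtx" (3x3 intrinsics, pixels), "cam_to_world" (4x4, takes a point from camera to world coordinates). Camera axes: x right, y up, looking along -z (the intrinsics and any distortion apply to the point x, -y, -z); pixel columns grow to the right and rows downward; lengths in m; the calibration is good to about 2 mm. A picture is of the moment at which its call begins.
- job.sign_off(): hands the job in; it is judged then, once.
Trained networks look in a picture, given as the dict that the camera call returned (one of the last four; its "shot" number tells which), for a name from the list of things; names that differ only in an ending like _2 or _b are one class to them, and where a whole thing is asked for, a point or a joint stands for the part that bears it (a point fixed in the world has none). Each returns a list of dicts, best first, with "confidence" (0 to 1); they miss things now and then, are a little off and sometimes report something else, mostly with a low value. They report only what shows in the picture. A call takes as long as a camera call. They do not tell look-alikes from the thing itself.
- cut_out(query, picture): "mask" (480x640 bool, what is visible of it) and "point" ([row, column] in pixels, amid what is visible of it).
The state is a dict: "clock": time; "joints": joint angles; "dq": joint speeds; "joint_efforts": joint torques, N m; "position": TCP position; "ee_rot": TCP orientation; "force": force on the tool from outside, world axes, zero at the start; "ft_torque": the same for the moment, N m; "width": opening from 0.0 (shut) to 1.0 (fully open); "gripper_force": force on a finger pad.
Only numpy, scipy, OpenCV 4.12 (cv2) and the standard library are available. Lean on these libraries where they do the work, as an engineer would, in place of code of your own. Each camera call takes 0.05 s, during which the arm holds its last target. There are 200 camera calls.

## Task

Make up the two repair kits. In the blue tray, lay the silvery steel corner plate on the white L-shaped outline, stack the black corner plate squarely on top of it but turned half round, so that seen from above the two close up into a full square, and stand the brass bushing on the orange disc. In the yellow tray, stand the red knob upright on the red disc and lay the castor wheel flat on the white disc; leave the green knob and the black bushing where they are.

Things in the scene. Friction and masses are not known exactly. Their poses are not given: they have to be found in the camera images.
- blue_tray: Blue-rimmed kit tray, fixed, 130 (x) by 200 (y) mm outside, rim 12 high, walls 5, grey floor 4 mm above the bench. Origin: centre of underside; z up. Printed on its floor: a white L outline for a corner plate, centre of its corner square at (-20, +10) mm in the tray frame, arms along tray +x and +y; an orange disc, 48 mm wide, centred at (0, -58) mm.
- yellow_tray: Yellow-rimmed kit tray, fixed, 130 (x) by 200 (y) mm outside, rim 12 high, walls 5, grey floor 4 mm above the bench. Origin: centre of underside; z up. Printed flat on its floor: a red disc, 46 mm across, centred on (0, +45) mm, and a white disc, 58 mm across, centred on (0, -45) mm in the tray's frame.
- steel_plate: Bare silvery flat L-shaped corner plate, 10 mm thick, 70 by 70 mm outside, arms 30 wide, about 0.2 kg, on the bench at any yaw. Origin: underside, centre of the 30 mm square where the arms meet; arms run along +x and +y, ending 55 mm from it; z up. To lie right on the white L its axes point as the tray's.
- black_plate: Black flat L-shaped corner plate, 10 mm thick, 70 by 70 mm outside, arms 30 wide, about 0.2 kg, on the bench at any yaw. Origin: underside, centre of the 30 mm square where the arms meet; arms run along +x and +y, ending 55 mm from it; z up. Stacked right, it is turned 180 degrees from the steel plate and its origin is at (+40, +40, +10) mm in the steel plate's frame.
- brass_bushing: Brass bushing (short tube) standing on end: 38 mm outside, 22 mm bore, 28 mm high. Origin: centre of its underside; z up along the bore.
- red_knob: Red round machine knob standing on its foot: 32 mm high, foot 30 mm across, head 36 mm across from 13 to 28 mm up. Origin: centre of its underside; z up.
- castor_wheel: Castor wheel lying flat: dark tyre 48 mm across, 22 mm thick, white hub on top. Origin: centre of its underside; z up along the axle.
- green_knob: Green spare knob, same shape as the red one; stays where it is. Origin: centre of its underside; z up.
- black_bushing: Black plastic spare bushing, same shape as the brass one; stays where it is. Origin: centre of its underside; z up.
There are look-alikes about, which are no part of the job. Leave any purple or turquoise look-alike of the steel_plate alone.

How it is judged:
At the end, for the whole second after the job is handed in: Each thing at rest, released, flat or upright on its mark: steel plate, bushing, knob and wheel within 12 mm along each tray axis (plate 0.2 rad); black plate on the steel one, turned half round, within 10 mm and 0.2 rad; green knob and black bushing standing within 20 mm of their start (x of steel_plate in the frame of blue_tray between -0.032 and -0.008 m and y of steel_plate in the frame of blue_tray between -0.002 and 0.022 m and z of steel_plate in the frame of blue_tray between 0 and 0.008 m and x of black_plate in the frame of blue_tray between -0.01 and 0.05 m and y of black_plate in the frame of blue_tray between 0.02 and 0.08 m and z of black_plate in the frame of blue_tray between 0.01 and 0.018 m and x of black_plate in the frame of steel_plate between 0.03 and 0.05 m and y of black_plate in the frame of steel_plate between 0.03 and 0.05 m and z of black_plate in the frame of steel_plate between 0.006 and 0.014 m and x of steel_plate in the frame of black_plate between 0.029 and 0.051 m and y of steel_plate in the frame of black_plate between 0.029 and 0.051 m and z of steel_plate in the frame of black_plate between -0.014 and -0.006 m and x of brass_bushing in the frame of blue_tray between -0.012 and 0.012 m and y of brass_bushing in the frame of blue_tray between -0.07 and -0.046 m and z of brass_bushing in the frame of blue_tray between 0 and 0.008 m and x of red_knob in the frame of yellow_tray between -0.012 and 0.012 m and y of red_knob in the frame of yellow_tray between 0.033 and 0.057 m and z of red_knob in the frame of yellow_tray between 0 and 0.008 m and x of castor_wheel in the frame of yellow_tray between -0.012 and 0.012 m and y of castor_wheel in the frame of yellow_tray between -0.057 and -0.033 m and z of castor_wheel in the frame of yellow_tray between 0 and 0.008 m and angle between the x axis of steel_plate and the x axis of blue_tray, either way round below 0.2 rad and angle between the x axis of black_plate and the x axis of steel_plate, either way round below 0.2 rad and angle between each of steel_plate, black_plate, brass_bushing, red_knob, castor_wheel, green_knob, black_bushing's own z axis and vertical below 0.12 rad and linear speed of each of steel_plate, black_plate, brass_bushing, red_knob, castor_wheel below 0.02 m/s and angular speed of each of steel_plate, black_plate, brass_bushing, red_knob, castor_wheel below 0.2 rad/s and distance of each of green_knob, black_bushing from where it was at the start of the episode below 0.02 m); the robot touches nothing.
It fails at once if the green knob is shifted from its place (distance of green_knob from where it was at the start of the episode above 0.03 m).
It fails at once if the black bushing is shifted from its place (distance of black_bushing from where it was at the start of the episode above 0.03 m).
It also fails if it takes over 128 s, if anything falls off the work surface, if the arm or the gripper's body presses on something with over 40 N, if the wrist force passes 120 N, or if a joint passes its speed limit or range.

## Working session

There is one attempt and no reset: what is moved stays moved. The work goes in short steps, Python scripts to look and compute and a tool call to move; the robot and the scene stay as the last step left them, time stands still between calls to the robot, and variables do not carry over. Pictures are saved under pics/ and viewed, at most 14 in all, crops included, and the job is handed in when it is done.

Besides the shell and the picture viewer there is one more tool, called after "Call:" as a command line: name --argument value ..., lists and objects as JSON in quotes. play_rows: Moves the arm, as the interface text tells. Its arguments: {"type":"object","properties":{"increments":{"type":"string"},"grip_force":{"type":"number"}},"required":["increments"]}

```bash
mkdir -p pics
cat > h.py <<'E'
import numpy as np, cv2
from cell import arm, vision, job, cut_out
from scipy.spatial.transform import Rotation as R
def world(p):
    z=p["z_map"].astype(float); K=p["mtx"]; v,u=np.mgrid[:480,:640]
    c=np.stack([(u-K[0,2])/K[0,0]*z,-(v-K[1,2])/K[1,1]*z,-z,np.ones_like(z)],-1)
    w=(c@p["cam_to_world"].T)[...,:3]; w[z==0]=np.nan; return w
def save(p,n): cv2.imwrite(f"pics/{n}.png",p["frame"][...,::-1])
E
python3 - <<'E'
from h import *
s=arm.observe(); print({k:np.round(v,3) for k,v in s.items()}, arm.hold_point_z)
print(R.from_rotvec(s["ee_rot"]).as_matrix().round(3))
for c in ("top","scene"):
    p=vision.get_image(c); save(p,c); w=world(p)
    if c=="top":
        np.savez("top0.npz",frame=p["frame"],w=w)
        for n in "blue_tray yellow_tray steel_plate black_plate brass_bushing red_knob castor_wheel green_knob black_bushing".split():
            for d in cut_out(n,p):
                m=d["mask"]; q=w[m]; print(n,round(d["confidence"],2),np.round(d["point"]),m.sum(),np.nanmedian(q,0).round(3),np.nanpercentile(q[:,2],95).round(3),p["frame"][m].mean(0).round())
E
```

```text
{'clock': np.float64(0.0), 'joints': array([ 1.133,  0.435,  0.025,  1.574, -0.012,  1.134, -0.075]), 'dq': array([ 0.001, -0.   ,  0.   , -0.001,  0.001,  0.001,  0.   ]), 'joint_efforts': array([-0.0000e+00, -6.6786e+01,  9.8400e-01, -3.1446e+01, -6.1000e-02,
        4.3000e-02,  0.0000e+00]), 'position': array([ 0.205, -0.59 ,  0.205]), 'ee_rot': array([-3.096e+00, -5.230e-01,  1.000e-03]), 'force': array([-0.189, -0.198,  0.617]), 'ft_torque': array([ 0.024, -0.03 ,  0.023]), 'gripper_force': np.float64(0.0), 'width': np.float64(0.999)} 0.0188
[[ 0.945  0.328 -0.001]
 [ 0.328 -0.945  0.001]
 [-0.    -0.002 -1.   ]]
blue_tray 0.85 [238. 247.] 5346 [0.488 0.131 0.005] 0.013 [132. 131. 135.]
yellow_tray 0.69 [244. 363.] 5623 [ 0.47  -0.121  0.005] 0.013 [143. 135. 118.]
steel_plate 0.74 [195. 532.] 769 [ 0.561 -0.493  0.01 ] 0.015 [100.  51. 123.]
steel_plate 0.7 [244. 481.] 717 [ 0.47  -0.377  0.01 ] 0.014 [117. 120. 125.]
steel_plate 0.69 [311. 467.] 807 [ 0.315 -0.34   0.009] 0.014 [ 43. 135. 134.]
steel_plate 0.46 [168. 256.] 219 [0.644 0.116 0.026] 0.032 [34. 32. 30.]
black_plate 0.75 [256. 142.] 769 [0.459 0.365 0.01 ] 0.015 [46. 43. 42.]
black_plate 0.6 [243. 482.] 748 [ 0.47  -0.377  0.01 ] 0.014 [117. 119. 124.]
brass_bushing 0.71 [164. 357.] 245 [ 0.647 -0.117  0.026] 0.031 [138. 115.  59.]
red_knob 0.7 [246. 483.] 705 [ 0.469 -0.377  0.01 ] 0.014 [117. 120. 125.]
red_knob 0.6 [157. 308.] 230 [ 0.663 -0.006  0.031] 0.036 [153.  51.  35.]
castor_wheel 0.66 [235. 246.] 5347 [0.489 0.13  0.005] 0.012 [132. 131. 135.]
castor_wheel 0.63 [163. 411.] 416 [ 0.646 -0.228  0.021] 0.026 [101.  98.  96.]
green_knob 0.63 [166. 194.] 232 [0.647 0.242 0.031] 0.035 [ 54. 109.  56.]
green_knob 0.41 [245. 365.] 5470 [ 0.47  -0.12   0.005] 0.013 [143. 135. 119.]
black_bushing 0.58 [165. 250.] 175 [0.645 0.117 0.027] 0.032 [29. 28. 28.]
black_bushing 0.45 [244. 481.] 700 [ 0.468 -0.377  0.01 ] 0.014 [117. 120. 126.]
```

Run:
```python
from h import *
d=np.load("top0.npz"); f=d["frame"][...,::-1]
cv2.imwrite("pics/top_c.png",cv2.resize(f[120:340,100:580],(800,367),interpolation=cv2.INTER_CUBIC))
```

```text
(no output)
```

View pics/top_c.png

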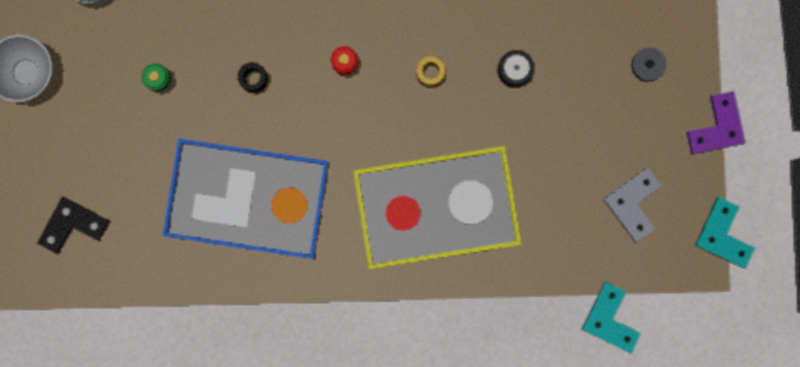

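View pics/scene.png

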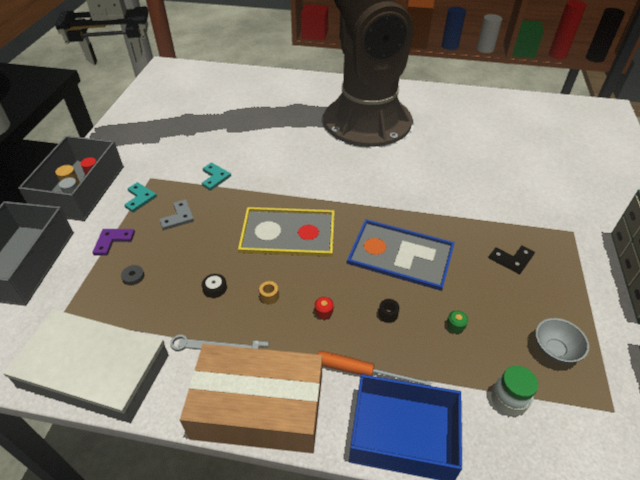

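The steel_plate candidates in the full top picture are purple (532,195), turquoise (467,311) and (≈535,260), and bare grey (480,244). Only the grey one is silvery. The round grey washer at crop (648,64) isn't a plate. Next I'll fit the poses and check one enlarged crop.

```bash
cat >> h.py <<'E'
from scipy.optimize import minimize
def plane(p,m,h):
    "world xy of the mask's pixels on the plane z=h"
    v,u=np.nonzero(m); K=p["mtx"]; T=p["cam_to_world"]
    d=np.stack([(u-K[0,2])/K[0,0],-(v-K[1,2])/K[1,1],-np.ones(len(u))],-1)@T[:3,:3].T
    return (T[:3,3]+d*((h-T[2,3])/d[:,2])[:,None])[:,:2]
def fitL(p,m,h):
    "pose of an L plate (x,y,yaw) from a mask"
    m=cv2.morphologyEx(m.astype(np.uint8),cv2.MORPH_CLOSE,np.ones((5,5)))
    big=cv2.dilate(m,np.ones((15,15)))>0
    P=plane(p,big,h); val=m[big].astype(float); s=0.001
    box=lambda q,x0,x1,y0,y1: np.minimum.reduce([q[:,0]-x0,x1-q[:,0],q[:,1]-y0,y1-q[:,1]])
    def cost(a):
        c,n=np.cos(a[2]),np.sin(a[2]); e=P-a[:2]/1; q=np.stack([c*e[:,0]+n*e[:,1],-n*e[:,0]+c*e[:,1]],-1)
        g=np.maximum(box(q,-.015,.055,-.015,.015),box(q,-.015,.015,-.015,.055))
        return np.mean((1/(1+np.exp(-np.clip(g/s,-30,30)))-val)**2)
    c0=P[val>0].mean(0); best=None
    for y in np.arange(0,2*np.pi,np.pi/4):
        x0=np.r_[c0-.018*np.array([np.cos(y+np.pi/4),np.sin(y+np.pi/4)]),y]
        r=minimize(cost,x0,method="Nelder-Mead",options=dict(initial_simplex=x0+np.array([[0,0,0],[.01,0,0],[0,.01,0],[0,0,.3]]),maxiter=400))
        if best is None or r.fun<best.fun: best=r
    return best.x,best.fun
def cen(p,m,h):
    P=plane(p,m,h); r=cv2.minAreaRect((P*1000).astype(np.float32)); return np.array(r[0])/1000,np.array(r[1])
def rows(x,y,z,psi=None):
    "shift from the present pose in tool axes (cm), then turn in degrees"
    s=arm.observe(); M=R.from_rotvec(s["ee_rot"]).as_matrix(); d=M.T@(np.array([x,y,z])-s["position"])
    p0=np.arctan2(M[1,0],M[0,0]); t=0 if psi is None else -np.degrees((psi-p0+np.pi/2)%np.pi-np.pi/2)
    print("at",s["position"].round(4),"psi",round(p0,3),"shift cm",(d*100).round(2),"turn",round(t,2))
E
python3 - <<'E'
from h import *
p=vision.get_image("top"); f=p["frame"].astype(int); w=world(p)
hsv=cv2.cvtColor(p["frame"],cv2.COLOR_RGB2HSV).astype(int); H,S,V=hsv[...,0],hsv[...,1],hsv[...,2]
def near(x,y,r): return np.hypot(w[...,0]-x,w[...,1]-y)<r
print("camz",p["cam_to_world"][:3,3].round(3))
st=near(.47,-.377,.07)&(S<60)&(V>80); bl=near(.459,.365,.07)&(V<75)
wl=near(.488,.15,.08)&(S<40)&(V>175)
for n,m,h in(("steel",st,.01),("black",bl,.01),("whiteL",wl,.004)): print(n,m.sum(),*fitL(p,m,h))
for n,c,r,h,m in(("orange",(.48,.07),.06,.004,(S>120)&(H<18)),("reddisc",(.46,-.08),.07,.004,(S>120)&((H<10)|(H>170))),("whitedisc",(.48,-.165),.06,.004,(S<40)&(V>175)),
 ("brass",(.647,-.117),.05,.028,(S>120)&(V>90)),("red",(.663,-.006),.05,.028,(S>150)),("wheel",(.646,-.228),.05,.022,(V<70)|(S<50))):
    m=m&near(*c,r); m=cv2.morphologyEx(m.astype(np.uint8),cv2.MORPH_OPEN,np.ones((3,3)))>0; print(n,m.sum(),*[np.round(a,4) for a in cen(p,m,h)])
cv2.imwrite("pics/steel.png",cv2.resize(p["frame"][180:330,430:570,::-1],None,fx=4,fy=4,interpolation=cv2.INTER_CUBIC))
for n,c in (("greenknob",(.647,.242)),("blackbush",(.645,.117))): print(n,c)
E
```

```text
camz [ 0.394 -0.067  1.358]
steel 766 [ 0.47100709 -0.35826915  3.7477884 ] 0.026293449573258396
black 655 [0.47746985 0.36589379 2.63969042] 0.015915518060823065
whiteL 681 [0.47108407 0.14427142 6.11135806] 0.013080525782408174
orange 363 [0.4786 0.074 ] [43.995  46.2134]
reddisc 328 [ 0.4636 -0.0759] [41.5701 41.6321]
whitedisc 447 [ 0.4759 -0.165 ] [52.6564 50.0137]
brass 173 [ 0.6467 -0.1165] [34.6215 34.9781]
red 216 [ 0.6632 -0.0052] [32.6029 35.1418]
wheel 380 [ 0.6467 -0.2273] [43.3166 48.2509]
greenknob (0.647, 0.242)
blackbush (0.645, 0.117)
```

View pics/steel.png

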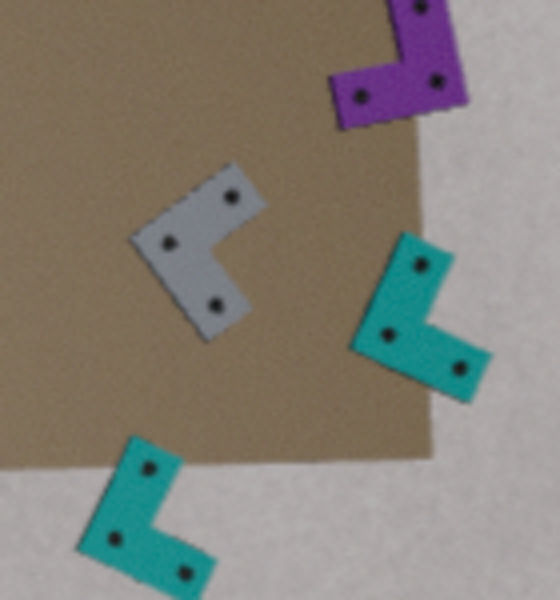

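Steel plate confirmed: the grey one, corner at crop (165,240), i.e. full (471,240). The white L and the orange disc agree on the blue tray's yaw (-0.172). The yellow tray's yaw is 0.137. Moving over the steel plate.

Call:
play_rows --increments "3.64 -1.24 0.9 0 1;3.64 -1.24 0.9 0 1;3.64 -1.24 0.9 0 1;3.64 -1.24 0.9 0 1;3.64 -1.24 0.9 0 1" --grip_force 40

```text
clock: 1.02
position: [0.358, -0.4708, 0.1605]
ee_rot: [3.097, 0.523, 0.0]
force: [0.4, 0.3, 0.1]
width: 1.002
gripper_force: 0.0
```

Call:
play_rows --increments "3.64 -1.24 0.5 0 1;3.64 -1.24 0.5 0 1;3.64 -1.24 0.5 0 1;3.64 -1.24 0.5 0 1;0 0 0 -5.2 1"

```text
clock: 1.43
position: [0.4859, -0.3686, 0.1398]
ee_rot: [-3.064, -0.676, -0.007]
force: [0.1, 1.4, 0.8]
width: 0.998
gripper_force: 0.0
```

Call:
play_rows --increments "0 0 0 -5.2 1;0 0 0 -5.2 1;0 0 0 0 1;0 0 0 0 1"

```text
clock: 1.77
position: [0.478, -0.3774, 0.1406]
ee_rot: [-2.999, -0.934, -0.0]
force: [0.5, 0.6, 0.2]
width: 1.001
gripper_force: 0.0
```

Run:
```python
from h import *
p=vision.get_image("wrist"); save(p,"w1"); w=world(p)
hsv=cv2.cvtColor(p["frame"],cv2.COLOR_RGB2HSV).astype(int); S,V=hsv[...,1],hsv[...,2]
m=(np.hypot(w[...,0]-.478,w[...,1]+.378)<.08)&(S<60)&(V>80)&(w[...,2]>.004)&(w[...,2]<.02)
print(m.sum(),*fitL(p,m,.01))
rows(.4783,-.3776,.004,.606)
```

```text
4765 [ 0.47185786 -0.35940844  3.74454282] 0.06801615321245721
at [ 0.478  -0.3775  0.1407] psi 0.603 shift cm [ 0.02  0.02 13.67] turn -0.15
```

View pics/w1.png

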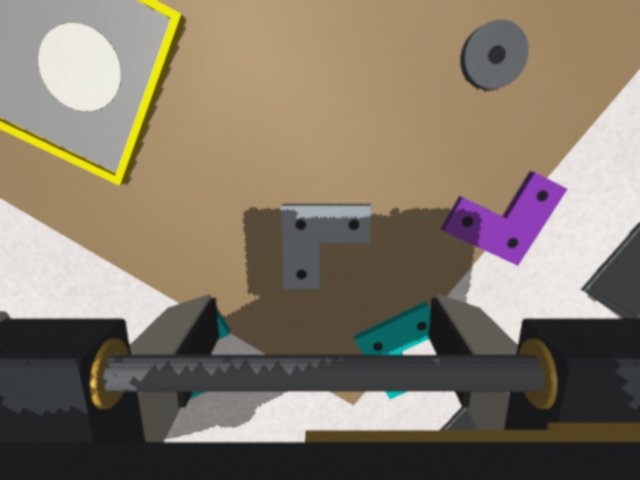

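The wrist view shows the grey plate at (283–370, 205–290), centred between the fingers (210 and 435). Going down to grip.

Call:
play_rows --increments "0.05 0.07 3.9 0 1;0 0 3.9 0 1;0 0 3.5 0 1;0 0 1.8 0 1;0 0 0.5 0 1"

```text
clock: 2.23
position: [0.4765, -0.3763, 0.001]
ee_rot: [-2.995, -0.933, 0.006]
force: [0.1, 0.7, 0.2]
width: 1.003
gripper_force: 0.0
```

Call:
play_rows --increments "0 0 0 0 1;0 0 0 0 -1;0 0 0 0 -1;0 0 0 0 -1;0 0 0 0 -1"

```text
clock: 2.65
position: [0.4798, -0.3782, 0.0061]
ee_rot: [2.996, 0.938, 0.002]
force: [-1.1, -0.1, -0.4]
width: 0.762
gripper_force: 0.0
```

Call:
play_rows --increments "0 0 0 0 -1;0 0 0 0 -1;0 0 0 0 -1"

```text
clock: 2.9
position: [0.479, -0.3777, 0.0049]
ee_rot: [2.998, 0.939, 0.0]
force: [0.3, 0.7, -0.2]
width: 0.543
gripper_force: 0.0
```

Run:
```python
from h import *
p=vision.get_image("wrist"); save(p,"w2"); s=arm.observe(); print(s["width"],s["gripper_force"],s["position"])
```

```text
0.5006929615841111 0.0 [ 0.47892094 -0.3776587   0.00480577]
```

View pics/w2.png

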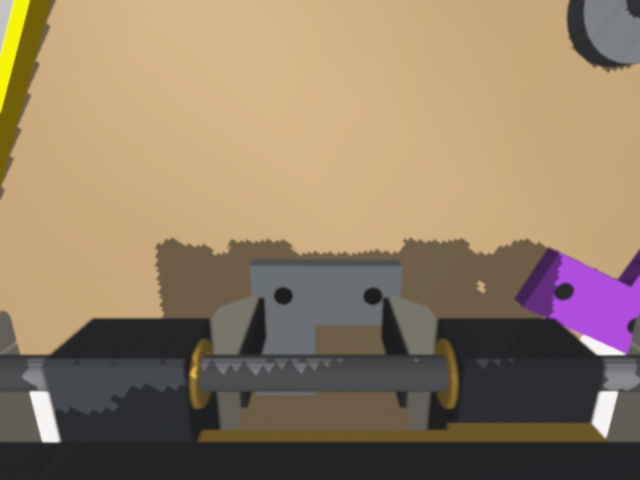

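Run:
```python
from h import *
p=vision.get_image("wrist"); w=world(p); print(p["cam_to_world"].round(3))
for v,u in((280,320),(280,258),(280,395),(300,255),(303,262),(300,390),(310,258),(310,250),(310,390),(310,400),(340,250),(340,395),(380,280),(389,300)): print((u,v),w[v,u].round(4))
s=arm.observe(); print(s["width"],s["gripper_force"],s["position"],s["force"])
```

```text
[[ 0.571  0.783  0.245  0.546]
 [-0.821  0.545  0.171 -0.331]
 [-0.    -0.299  0.954  0.184]
 [ 0.     0.     0.     1.   ]]
(320, 280) [ 0.487  -0.3698  0.0086]
(258, 280) [ 0.4709 -0.3459  0.0096]
(395, 280) [ 0.5072 -0.3981  0.0095]
(255, 300) [ 0.472  -0.3478  0.0311]
(262, 303) [ 0.4737 -0.3505  0.0337]
(390, 300) [ 0.5039 -0.3935  0.0312]
(258, 310) [ 0.4737 -0.3499  0.0409]
(250, 310) [ 0.4724 -0.3472  0.0417]
(390, 310) [ 0.5034 -0.3917  0.0419]
(400, 310) [ 0.5054 -0.3952  0.0411]
(250, 340) [ 0.4736 -0.3507  0.0625]
(395, 340) [ 0.5011 -0.3919  0.0608]
(280, 380) [ 0.4967 -0.3535  0.109 ]
(300, 389) [ 0.4972 -0.3584  0.1088]
0.45299016706726913 0.0 [ 0.47893455 -0.37761672  0.0047309 ] [ 0.14229803  0.23796918 -0.30827718]
```

Run:
```python
from h import *
p=vision.get_image("wrist"); w=world(p); K=p["mtx"]; T=np.linalg.inv(p["cam_to_world"]); s=arm.observe(); M=R.from_rotvec(s["ee_rot"]).as_matrix(); g=s["width"]*.046
print(K.round(1),s["width"])
for o in((0,g,0),(0,-g,0),(.0095,g,0),(.0095,-g,0),(.0095,-g,-.02),(.0095,g,-.03)):
    c=T[:3,:3]@(s["position"]+M@np.array(o))+T[:3,3]; print(o,(K[0,2]+K[0,0]*c[0]/-c[2]).round(),(K[1,2]-K[1,1]*c[1]/-c[2]).round(),"depth",-c[2].round(3))
q=(w-s["position"])@M  # tool frame
for v in range(262,345,6): print(v,[tuple((q[v,u]*1000).round().astype(int)) for u in (240,250,262,270)])
```

```text
[[403.1   0.  323.3]
 [  0.  403.1 247.8]
 [  0.    0.    1. ]] 0.40977562544285706
(0, 0.018849678770371425, 0) 363.0 298.0 depth 0.195
(0, -0.018849678770371425, 0) 285.0 298.0 depth 0.195
(0.0095, 0.018849678770371425, 0) 363.0 280.0 depth 0.192
(0.0095, -0.018849678770371425, 0) 284.0 280.0 depth 0.192
(0.0095, -0.018849678770371425, -0.02) 280.0 298.0 depth 0.173
(0.0095, 0.018849678770371425, -0.03) 370.0 308.0 depth 0.164
262 [(np.int64(17), np.int64(-40), np.int64(4)), (np.int64(17), np.int64(-36), np.int64(5)), (np.int64(19), np.int64(-29), np.int64(-1)), (np.int64(19), np.int64(-25), np.int64(-1))]
268 [(np.int64(14), np.int64(-40), np.int64(3)), (np.int64(17), np.int64(-34), np.int64(-5)), (np.int64(17), np.int64(-29), np.int64(-5)), (np.int64(18), np.int64(-25), np.int64(-6))]
274 [(np.int64(11), np.int64(-41), np.int64(4)), (np.int64(11), np.int64(-36), np.int64(4)), (np.int64(15), np.int64(-29), np.int64(-5)), (np.int64(14), np.int64(-25), np.int64(-5))]
280 [(np.int64(8), np.int64(-41), np.int64(4)), (np.int64(8), np.int64(-36), np.int64(4)), (np.int64(12), np.int64(-2
[... 1224 characters left out ...]
(np.int64(12), np.int64(-27), np.int64(-46)), (np.int64(10), np.int64(-23), np.int64(-42)), (np.int64(7), np.int64(-21), np.int64(-38))]
328 [(np.int64(11), np.int64(-30), np.int64(-50)), (np.int64(12), np.int64(-26), np.int64(-51)), (np.int64(10), np.int64(-23), np.int64(-47)), (np.int64(5), np.int64(-21), np.int64(-38))]
334 [(np.int64(12), np.int64(-29), np.int64(-55)), (np.int64(12), np.int64(-26), np.int64(-55)), (np.int64(10), np.int64(-22), np.int64(-52)), (np.int64(3), np.int64(-21), np.int64(-39))]
340 [(np.int64(11), np.int64(-28), np.int64(-59)), (np.int64(12), np.int64(-25), np.int64(-59)), (np.int64(10), np.int64(-21), np.int64(-57)), (np.int64(0), np.int64(-21), np.int64(-39))]
```

The fingers passed above the plate. The depth map shows the tips ending about 23 mm short of the reported TCP. I'll open again and descend carefully while watching the force.

Call:
play_rows --increments "0 0 -0.5 0 1;0 0 0 0 1;0 0 0 0 1;0 0 0 0 1;0 0 0 0 1"

```text
clock: 3.47
position: [0.4789, -0.3776, 0.0096]
ee_rot: [2.998, 0.939, 0.0]
force: [-0.0, 0.1, 0.2]
width: 0.727
gripper_force: 0.0
```

Call:
play_rows --increments "0 0 0 0 1;0 0 0 0 1;0 0 0 0 1;0 0 0 0 1;0 0 0 0 1"

```text
clock: 3.88
position: [0.4789, -0.3776, 0.0096]
ee_rot: [-2.998, -0.939, 0.0]
force: [-0.3, -0.0, -0.2]
width: 0.998
gripper_force: 0.0
```

Call:
play_rows --increments "0 0 0 0 1;0 0 0 0 1;0 0 0 0 1;0 0 0 0 1"

```text
clock: 4.22
position: [0.4789, -0.3776, 0.0096]
ee_rot: [2.998, 0.939, 0.0]
force: [0.2, -0.4, -0.8]
width: 1.001
gripper_force: 0.0
```

```bash
cat >> h.py <<'E'
def tips(p):
    "lowest finger points: tool-frame z (mm) of finger pixels, front face"
    w=world(p); s=arm.observe(); M=R.from_rotvec(s["ee_rot"]).as_matrix(); q=(w-s["position"])@M*1000
    m=(abs(q[...,0]-5)<12)&(w[...,2]>.018)&(abs(q[...,1])<70)&(q[...,2]>-60)
    print("width",s["width"],"tcp z",s["position"][2],"tip z pct",np.percentile(q[m][:,2],[50,95,99,99.9]).round(1),"n",m.sum()); return q,m
E
python3 - <<'E'
from h import *
p=vision.get_image("wrist"); save(p,"w3"); q,m=tips(p)
w=world(p)
hsv=cv2.cvtColor(p["frame"],cv2.COLOR_RGB2HSV).astype(int); S=hsv[...,1]
m=(np.hypot(w[...,0]-.478,w[...,1]+.378)<.08)&(S<60)&(w[...,2]>.005)&(w[...,2]<.02)
print(m.sum(),*fitL(p,m,.01))
E
```

```text
width 0.9985295562509675 tcp z 0.009641132765856548 tip z pct [-43.4 -24.7 -21.5 -20.4] n 6155
10882 [ 0.4725159  -0.35900273  3.73677621] 0.052792757678031474
```

View pics/w3.png

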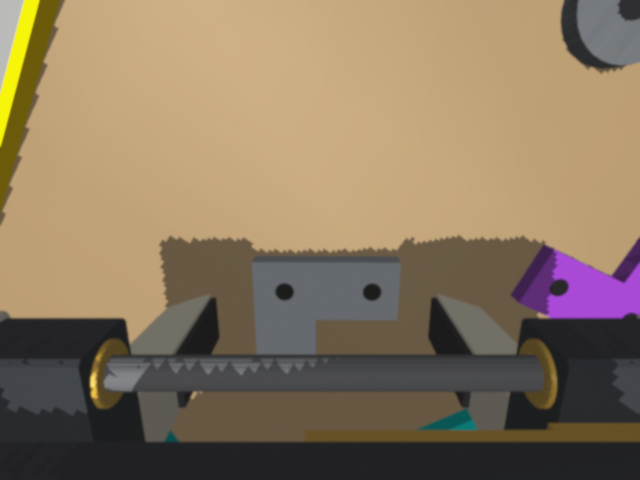

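The plate is unmoved at (253–400, 258–355), and the tips sit at real height ≈ 0.031, i.e. TCP +21 mm. Descending 2.6 cm.

Call:
play_rows --increments "0 0 1.2 0 1;0 0 1.0 0 1;0 0 0.4 0 1;0 0 0 0 1;0 0 0 0 1"

```text
clock: 4.68
position: [0.4784, -0.3773, -0.0172]
ee_rot: [-2.997, -0.939, 0.001]
force: [0.7, -0.4, 0.5]
width: 0.998
gripper_force: 0.0
```

Run:
```python
from h import *
p=vision.get_image("wrist"); w=world(p); s=arm.observe(); M=R.from_rotvec(s["ee_rot"]).as_matrix(); q=(w-s["position"])@M*1000
print(s["position"],s["force"])
for u in(200,212,436,446): print(u,[(v,*q[v,u].round().astype(int),round(w[v,u,2]*1000)) for v in range(282,312,4)])
```

```text
[ 0.4788023  -0.3775049  -0.01665439] [-0.64077853  0.02879371  0.91804165]
200 [(282, np.int64(15), np.int64(-54), np.int64(-17), 0), (286, np.int64(13), np.int64(-54), np.int64(-16), 0), (290, np.int64(12), np.int64(-54), np.int64(-17), 0), (294, np.int64(10), np.int64(-54), np.int64(-18), 1), (298, np.int64(12), np.int64(-52), np.int64(-25), 9), (302, np.int64(11), np.int64(-51), np.int64(-28), 12), (306, np.int64(12), np.int64(-50), np.int64(-33), 16), (310, np.int64(12), np.int64(-49), np.int64(-36), 19)]
212 [(282, np.int64(15), np.int64(-49), np.int64(-15), -1), (286, np.int64(13), np.int64(-49), np.int64(-17), 0), (290, np.int64(12), np.int64(-49), np.int64(-17), 0), (294, np.int64(10), np.int64(-49), np.int64(-18), 1), (298, np.int64(10), np.int64(-48), np.int64(-22), 6), (302, np.int64(10), np.int64(-47), np.int64(-25), 8), (306, np.int64(9), np.int64(-47), np.int64(-27), 10), (310, np.int64(8), np.int64(-46), np.int64(-28), 12)]
436 [(282, np.int64(16), np.int64(48), np.int64(-17), 1), (286, np.int64(14), np.int64(48), np.int64(-16), 0), (290, np.int64(12), np.int64(48), np.int64(-17), 1), (294, np.int64(10), np.int64(48), np.int64(-17), 0), (298, np.int64(10), np.int64(47), np.int64(-21), 4), (302, np.int64(10), np.int64(46), np.int64(-25), 9), (306, np.int64(10), np.int64(45), np.int64(-28), 12), (310, np.int64(9), np.int64(45), np.int64(-30), 13)]
446 [(282, np.int64(16), np.int64(52), np.int64(-17), 0), (286, np.int64(13), np.int64(53), np.int64(-16), -1), (290, np.int64(12), np.int64(53), np.int64(-16), 0), (294, np.int64(10), np.int64(53), np.int64(-16), -1), (298, np.int64(11), np.int64(51), np.int64(-24), 7), (302, np.int64(12), np.int64(49), np.int64(-29), 12), (306, np.int64(12), np.int64(48), np.int64(-33), 16), (310, np.int64(11), np.int64(48), np.int64(-34), 17)]
```

Call:
play_rows --increments "0 0 0 0 -1;0 0 0 0 -1;0 0 0 0 -1;0 0 0 0 -1;0 0 0 0 -1"

```text
clock: 5.15
position: [0.4791, -0.3778, -0.0161]
ee_rot: [2.997, 0.939, 0.001]
force: [0.2, -0.2, 1.3]
width: 0.754
gripper_force: 40.0
```

Call:
play_rows --increments "0 0 0 0 -1;0 0 0 0 -1;0 0 0 0 -1;0 0 0 0 -1"

```text
clock: 5.48
position: [0.4791, -0.3778, -0.0161]
ee_rot: [2.998, 0.939, 0.001]
force: [-0.1, -0.8, 4.2]
width: 0.751
gripper_force: 40.0
```

Call:
play_rows --increments "0 0 -1 0 -1;0 0 -1 0 -1;0 0 -1 0 -1"

```text
clock: 5.73
position: [0.4786, -0.3773, 0.0144]
ee_rot: [-2.997, -0.939, 0.001]
force: [-0.3, 0.3, -0.8]
width: 0.754
gripper_force: 40.0
```

```bash
cat >> h.py <<'E'
def heldL(p):
    "held plate: its pixels and corner pose in the tool frame"
    w=world(p); s=arm.observe(); M=R.from_rotvec(s["ee_rot"]).as_matrix(); q=(w-s["position"])@M*1000
    print("pos",s["position"].round(4),"w",round(float(s["width"]),3),"F",s["gripper_force"])
    return w,q
E
python3 - <<'E'
from h import *
p=vision.get_image("wrist"); save(p,"w4"); w,q=heldL(p)
for v,u in((275,280),(275,380),(300,280),(315,270),(275,325),(262,290),(262,370)): print((u,v),q[v,u].round(1),w[v,u].round(3),p["frame"][v,u])
E
```

```text
pos [ 0.4799 -0.3782  0.0166] w 0.752 F 39.99934136867523
(280, 275) [ 18.1 -20.4 -14.5] [ 0.483 -0.351  0.031] [88 83 79]
(380, 275) [ 18.1  22.7 -14.1] [ 0.508 -0.387  0.031] [88 83 79]
(280, 300) [ 10.5 -19.7 -23.6] [ 0.477 -0.356  0.04 ] [104 108 113]
(270, 315) [  3.7 -24.1 -23.6] [ 0.469 -0.356  0.04 ] [29 28 28]
(325, 275) [ 18.   -1.  -14.1] [ 0.494 -0.367  0.031] [87 82 78]
(290, 262) [ 13.4 -18.6  15.5] [ 0.48  -0.355  0.001] [108  92  70]
(370, 262) [13.1 21.9 16.7] [ 0.503 -0.389 -0.   ] [108  92  70]
```

View pics/w4.png

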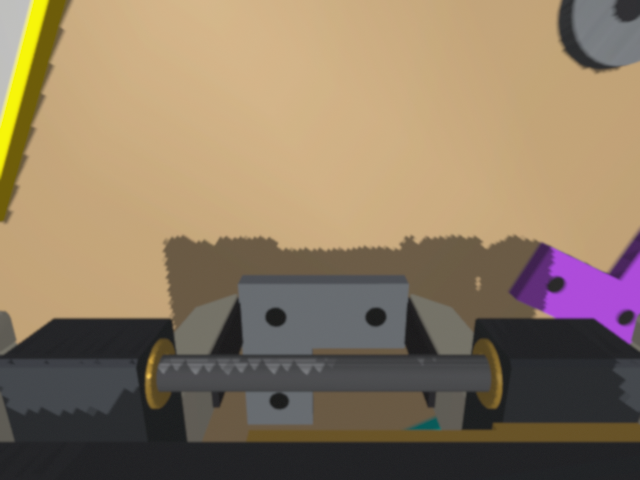

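Steel plate held level, width 69 mm. Carrying it to the blue tray.

Call:
play_rows --increments "0 0 -3.2 0 -1;0 0 -3.2 0 -1;2.2 -3.19 0 0 -1;2.2 -3.19 0 0 -1;2.2 -3.19 0 0 -1"

```text
clock: 6.2
position: [0.4787, -0.2607, 0.0788]
ee_rot: [2.997, 0.936, 0.003]
force: [1.7, 1.2, -2.1]
width: 0.752
gripper_force: 40.0
```

Call:
play_rows --increments "2.2 -3.19 0 0 -1;2.2 -3.19 0 0 -1;2.2 -3.19 0 0 -1;2.2 -3.19 0 0 -1;2.2 -3.19 0 0 -1"

```text
clock: 6.62
position: [0.4778, -0.0659, 0.0784]
ee_rot: [2.998, 0.938, 0.002]
force: [1.0, 0.5, -2.1]
width: 0.753
gripper_force: 40.0
```

Call:
play_rows --increments "2.2 -3.19 0 0 -1;2.2 -3.19 0 0 -1;2.2 -3.19 0 0 -1;2.2 -3.19 0 0 -1;2.2 -3.19 0 0 -1"

```text
clock: 7.03
position: [0.4771, 0.128, 0.0784]
ee_rot: [2.998, 0.939, 0.002]
force: [0.9, -0.3, -2.1]
width: 0.754
gripper_force: 40.0
```

Call:
play_rows --increments "2.2 -3.19 0 0 -1;0 0 0 -7.1 -1;0 0 0 -7.1 -1;0 0 0 -7.1 -1;0 0 0 -7.1 -1"

```text
clock: 7.45
position: [0.4771, 0.1653, 0.0781]
ee_rot: [2.67, 1.655, 0.001]
force: [0.5, -0.4, -2.6]
width: 0.754
gripper_force: 40.0
```

Call:
play_rows --increments "0 0 0 -7.1 -1;0 0 0 -7.1 -1;0 0 0 -7.1 -1;0 0 0 -7.1 -1;0 0 0 -7.1 -1"

```text
clock: 7.87
position: [0.4773, 0.1648, 0.0782]
ee_rot: [2.039, 2.389, 0.001]
force: [-0.4, -0.0, -3.2]
width: 0.752
gripper_force: 40.0
```

Call:
play_rows --increments "0 0 0 -7.1 -1;0 0 0 -7.1 -1;0 0 0 -7.1 -1;0 0 0 -7.1 -1;0 0 0 -7.1 -1"

```text
clock: 8.28
position: [0.4774, 0.1647, 0.0782]
ee_rot: [1.214, 2.896, -0.0]
force: [0.7, -0.9, -3.0]
width: 0.754
gripper_force: 40.0
```

Call:
play_rows --increments "0 0 0 -7.1 -1;0 0 0 -7.1 -1;0 0 0 -7.1 -1;0 0 0 -7.1 -1;0 0 0 -7.1 -1"

```text
clock: 8.7
position: [0.4774, 0.1645, 0.0781]
ee_rot: [0.274, 3.129, -0.001]
force: [-0.3, -0.3, -2.7]
width: 0.755
gripper_force: 40.0
```

Call:
play_rows --increments "0 0 0 0 -1;0 0 0 0 -1;0 0 0 0 -1"

```text
clock: 8.95
position: [0.4773, 0.1648, 0.0778]
ee_rot: [0.289, 3.128, -0.0]
force: [-0.5, 0.4, -1.9]
width: 0.754
gripper_force: 40.0
```

Run:
```python
from h import *
rows(.4782,.1634,-.0121,2.970)
p=vision.get_image("wrist"); save(p,"w5"); w,q=heldL(p); print(arm.observe()["joints"].round(2))
```

```text
at [0.4773 0.1648 0.0778] psi 2.957 shift cm [-0.11 -0.12  8.99] turn -0.74
pos [0.4772 0.1648 0.0778] w 0.752 F 39.99936103820801
[ 0.16  0.53 -0.81  1.96  0.51  0.86  0.46]
```

View pics/w5.png

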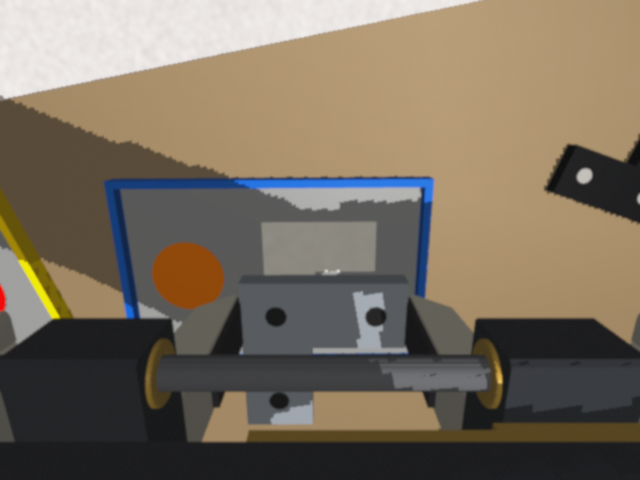

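The plate is over the white L, oriented alike. Lowering and releasing.

Call:
play_rows --increments "-0.1 -0.12 3 -0.7 -1;0 0 3 0 -1;0 0 2 0 -1;0 0 0.7 0 -1;0 0 0.2 0 -1"

```text
clock: 9.42
position: [0.4769, 0.163, -0.0122]
ee_rot: [-0.265, -3.128, 0.003]
force: [-1.9, -1.9, 3.0]
width: 0.753
gripper_force: 40.0
```

Call:
play_rows --increments "0 0 0 0 -1;0 0 0 0 -1;0 0 0.1 0 0.7;0 0 0 0 0.7;0 0 0 0 0.7"

```text
clock: 9.83
position: [0.4786, 0.1638, -0.0117]
ee_rot: [0.264, 3.129, 0.001]
force: [0.8, -0.5, 0.0]
width: 0.846
gripper_force: 0.0
```

Call:
play_rows --increments "0 0 0 0 0.7;0 0 0 0 0.7;0 0 -1.5 0 0.7;0 0 -2 0 1;0 0 -3 0 1"

```text
clock: 10.25
position: [0.4765, 0.1629, 0.0519]
ee_rot: [-0.263, -3.127, 0.002]
force: [1.0, -0.7, -0.0]
width: 0.955
gripper_force: 0.0
```

Call:
play_rows --increments "0 0 -3.5 0 1;0 0 0 0 1;0 0 0 0 1"

```text
clock: 10.5
position: [0.4793, 0.1641, 0.0895]
ee_rot: [0.264, 3.127, 0.002]
force: [-0.6, 0.1, -0.3]
width: 0.999
gripper_force: 0.0
```

Run:
```python
from h import *
# black grasp: plate frame (4,20) at (.4775,.3659,2.640)
c,s=np.cos(2.640),np.sin(2.640); g=np.array([.4775+.004*c-.020*s,.3659+.004*s+.020*c]); print("black grasp",g)
rows(*g,.065,2.640)
p=vision.get_image("wrist"); save(p,"w6")
```

```text
black grasp [0.46437628 0.35028693]
at [0.4793 0.1641 0.0895] psi 2.973 shift cm [ 4.6  18.1   2.46] turn 19.08
```

View pics/w6.png

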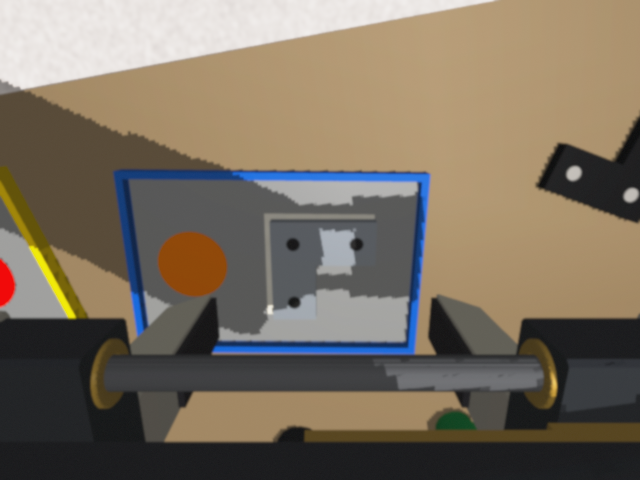

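The steel plate lies on the L, with a thin white strip (2–3 mm) showing at the left and top. I'll measure it and move above the black plate.

```bash
cat >> h.py <<'E'
def depthL(p,c,h,r=.09):
    w=world(p); m=(np.hypot(w[...,0]-c[0],w[...,1]-c[1])<r)&(w[...,2]>h-.005)&(w[...,2]<h+.005)
    k=cv2.morphologyEx(m.astype(np.uint8),cv2.MORPH_OPEN,np.ones((5,5)))
    n,l,st,_=cv2.connectedComponentsWithStats(k); m=l==1+np.argmax(st[1:,4])
    a,f=fitL(p,m,h); print("L",m.sum(),a.round(4),round(f,4)); return a
E
python3 - <<'E'
from h import *
p=vision.get_image("wrist"); depthL(p,(.48,.165),.014,.06)
E
```

```text
L 7116 [0.4719 0.1459 6.117 ] 0.0237
```

Call:
play_rows --increments "0.92 3.62 0 0 1;0.92 3.62 0 0 1;0.92 3.62 0 0 1;0.92 3.62 0 0 1;0.92 3.62 0 0 1"

```text
clock: 11.02
position: [0.4618, 0.3506, 0.086]
ee_rot: [-0.264, -3.129, 0.003]
force: [1.7, -0.2, 0.7]
width: 0.999
gripper_force: 0.0
```

Call:
play_rows --increments "0 0 0 6.4 1;0 0 0 6.4 1;0 0 0 6.3 1;0 0 0 0 1;0 0 0 0 1"

```text
clock: 11.43
position: [0.4622, 0.3492, 0.0864]
ee_rot: [-0.773, -3.044, 0.003]
force: [-0.8, 0.2, -0.5]
width: 0.998
gripper_force: 0.0
```

Run:
```python
from h import *
p=vision.get_image("wrist"); save(p,"w7"); a=depthL(p,(.464,.350),.010,.08)
v=vision.get_image("top"); depthL(v,(.48,.165),.014,.06); depthL(v,(.459,.365),.010,.08)
c,s=np.cos(a[2]),np.sin(a[2]); g=np.array([a[0]+.004*c-.020*s,a[1]+.004*s+.020*c]); print("grasp",g)
rows(*g,-.0155,a[2])
```

```text
L 7390 [0.4772 0.3672 2.6356] 0.0246
L 107 [ 0.5287  0.2262 -1.2   ] 0.1639Traceback (most recent call last):
  File "<stdin>", line 3, in <module>
  File "h.py", line 51, in depthL
    n,l,st,_=cv2.connectedComponentsWithStats(k); m=l==1+np.argmax(st[1:,4])
                                                         ~~~~~~~~~^^^^^^^^^^
    return _wrapfunc(a, 'argmax', axis=axis, out=out, **kwds)
    return bound(*args, **kwds)
ValueError: attempt to get argmax of an empty sequence
```

Steel is within 2 mm of the mark, and black is found. Down to grip the black plate.

Call:
play_rows --increments "0 0.3 3.6 0.4 1;0 0 3.4 0 1;0 0 2.2 0 1;0 0 0.8 0 1;0 0 0.2 0 1"

```text
clock: 11.95
position: [0.4633, 0.3512, -0.0161]
ee_rot: [-0.787, -3.039, 0.004]
force: [0.6, -1.0, -0.5]
width: 0.998
gripper_force: 0.0
```

Call:
play_rows --increments "0 0 0 0 1;0 0 0 0 -1;0 0 0 0 -1;0 0 0 0 -1;0 0 0 0 -1"

```text
clock: 12.37
position: [0.4647, 0.3525, -0.0134]
ee_rot: [0.79, 3.04, 0.001]
force: [0.1, -1.3, 2.0]
width: 0.757
gripper_force: 5.3
```

Call:
play_rows --increments "0 0 0 0 -1;0 0 0 0 -1;0 0 0 0 -1;0 0 0 0 -1"

```text
clock: 12.7
position: [0.4647, 0.3525, -0.0135]
ee_rot: [0.79, 3.04, 0.001]
force: [0.3, -2.6, 6.9]
width: 0.748
gripper_force: 40.0
```

Call:
play_rows --increments "0 0 -1 0 -1;0 0 -3 0 -1;0 0 -3 0 -1;0 0 -2 0 -1;0 0 0 0 -1"

```text
clock: 13.12
position: [0.4658, 0.3546, 0.0805]
ee_rot: [0.789, 3.037, 0.009]
force: [-0.3, -0.3, -2.2]
width: 0.744
gripper_force: 40.0
```

Run:
```python
from h import *
p=vision.get_image("wrist"); save(p,"w8"); w,q=heldL(p)
g=p["frame"].max(2)
# front edge of the held plate in tool frame
m=(q[...,2]<-10)&(q[...,2]>-32)&(abs(q[...,1])<32)&(q[...,0]>11)&(q[...,0]<40); print("front x",np.percentile(q[m][:,0],[50,95,99]).round(1),"z",np.percentile(q[m][:,2],[1,50,99]).round(1))
v,u=np.nonzero((q[...,2]<-20)&(q[...,2]>-30)&(q[...,0]>13)&(abs(q[...,1])<45)); print("y range",np.percentile(q[v,u,1],[1,50,99]).round(1))
a=np.array([.4719,.1459,-.166]); c,s=np.cos(a[2]),np.sin(a[2]); b=a[:2]+np.array([c*.04-s*.04,s*.04+c*.04]); f=a[2]+np.pi
c,s=np.cos(f),np.sin(f); print("black target",b,"grasp",b+np.array([c*.004-s*.02,s*.004+c*.02]),f)
rows(*(b+np.array([c*.004-s*.02,s*.004+c*.02])),.06,f)
```

```text
pos [0.4653 0.3535 0.0782] w 0.744 F 39.997424483299255
front x [25.7 38.6 39.7] z [-26.6 -25.2 -21.6]
y range [ 6.7 21.5 36.4]
black target [0.51795969 0.1787406 ] grasp [0.5107099  0.15967648] 2.975592653589793
at [0.4653 0.3535 0.0782] psi 2.633 shift cm [-13.4  -14.73   1.79] turn -19.62
```

View pics/w8.png

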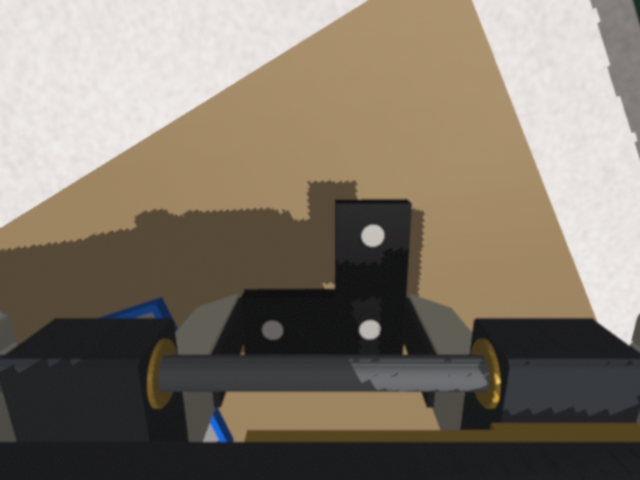

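Run:
```python
from h import *
p=vision.get_image("wrist"); w,q=heldL(p)
for u in(255,290,325): print(u,[tuple(q[v,u].round(1)) for v in range(284,312,4)])
for u in(350,372,400): print(u,[tuple(q[v,u].round(1)) for v in range(196,300,12)])
print([tuple(q[225,u].round(1)) for u in range(328,420,6)])
```

```text
pos [0.4646 0.3524 0.0765] w 0.749 F 39.997485280036926
255 [(np.float64(-24.9), np.float64(-44.5), np.float64(75.3)), (np.float64(-28.1), np.float64(-44.7), np.float64(75.9)), (np.float64(10.3), np.float64(-27.8), np.float64(-18.8)), (np.float64(10.4), np.float64(-27.1), np.float64(-23.1)), (np.float64(9.4), np.float64(-26.8), np.float64(-24.9)), (np.float64(7.3), np.float64(-27.0), np.float64(-24.4)), (np.float64(5.4), np.float64(-27.1), np.float64(-24.3))]
290 [(np.float64(-25.4), np.float64(-20.7), np.float64(76.4)), (np.float64(9.8), np.float64(-13.0), np.float64(-13.0)), (np.float64(10.5), np.float64(-12.5), np.float64(-19.2)), (np.float64(10.8), np.float64(-12.1), np.float64(-23.9)), (np.float64(9.4), np.float64(-12.1), np.float64(-24.9)), (np.float64(7.4), np.float64(-12.1), np.float64(-24.7)), (np.float64(5.3), np.float64(-12.2), np.float64(-24.2))]
325 [(np.float64(-25.4), np.float64(3.4), np.float64(76.6)), (np.float64(10.8), np.float64(2.7), np.float64(-15.4)), (np.float64(10.1), np.float64(2.7), np.float64(-18.2)), (np.float64(10.6), np.float64(2.7), np.float64(-23.6)), 
[... 1921 characters left out ...]
p.float64(-25.2)), (np.float64(41.8), np.float64(13.4), np.float64(-24.2)), (np.float64(42.0), np.float64(15.7), np.float64(-25.3)), (np.float64(41.7), np.float64(18.2), np.float64(-23.9)), (np.float64(41.7), np.float64(20.6), np.float64(-24.1)), (np.float64(42.0), np.float64(22.9), np.float64(-25.1)), (np.float64(41.9), np.float64(25.3), np.float64(-24.8)), (np.float64(41.9), np.float64(27.7), np.float64(-24.8)), (np.float64(41.7), np.float64(30.2), np.float64(-24.1)), (np.float64(41.9), np.float64(32.4), np.float64(-24.9)), (np.float64(41.9), np.float64(34.8), np.float64(-24.8)), (np.float64(16.3), np.float64(60.6), np.float64(77.0)), (np.float64(16.4), np.float64(64.4), np.float64(76.5))]
```

Black plate level in the grip. Carrying it to the stack.

Call:
play_rows --increments "-2.68 -2.93 0 0 -1;-2.68 -2.93 0 0 -1;-2.68 -2.93 0 0 -1;-2.68 -2.93 0 0 -1;-2.68 -2.93 0 0 -1"

```text
clock: 13.63
position: [0.5091, 0.1567, 0.0742]
ee_rot: [-0.789, -3.039, 0.003]
force: [0.3, 0.1, -2.2]
width: 0.747
gripper_force: 40.0
```

Call:
play_rows --increments "0 0 0 -6.5 -1;0 0 0 -6.5 -1;0 0 0 -6.5 -1;0 0 0 0 -1;0 0 0 0 -1"

```text
clock: 14.05
position: [0.5092, 0.1587, 0.0745]
ee_rot: [-0.269, -3.128, 0.001]
force: [0.7, -0.7, -3.3]
width: 0.75
gripper_force: 40.0
```

Call:
play_rows --increments "0 0 0 0 -1;0 0 0 0 -1"

```text
clock: 14.22
position: [0.5097, 0.1592, 0.0752]
ee_rot: [-0.267, -3.13, 0.001]
force: [-0.2, 1.3, -2.4]
width: 0.743
gripper_force: 40.0
```

Run:
```python
from h import *
rows(.5102,.1590,.0005,2.973)
```

```text
at [0.5097 0.1592 0.0752] psi 2.971 shift cm [-0.06 -0.01  7.47] turn -0.09
```

Call:
play_rows --increments "-0.05 0 3 0 -1;0 0 2.4 0 -1;0 0 1.3 0 -1;0 0 0.5 0 -1;0 0 0.2 0 -1"

```text
clock: 14.63
position: [0.51, 0.1592, 0.001]
ee_rot: [-0.263, -3.129, 0.001]
force: [0.3, -0.7, -1.1]
width: 0.743
gripper_force: 40.0
```

Call:
play_rows --increments "0 0 0.1 0 -1;0 0 0 0 -1;0 0 0 0 -1;0 0 0 0 0.7;0 0 0 0 0.7"

```text
clock: 15.05
position: [0.5111, 0.1592, 0.0014]
ee_rot: [0.264, 3.129, 0.001]
force: [0.1, -0.4, 0.4]
width: 0.829
gripper_force: 0.0
```

Call:
play_rows --increments "0 0 0 0 0.7;0 0 0 0 0.7;0 0 -1 0 0.7;0 0 -2 0 0.7;0 0 -3 0 0.5"

```text
clock: 15.47
position: [0.509, 0.1584, 0.0602]
ee_rot: [-0.263, -3.127, 0.002]
force: [0.4, -0.8, -0.5]
width: 0.815
gripper_force: 0.0
```

Call:
play_rows --increments "0 0 -3 0 0.5;-1 0 0 0 0.5;0 0 0 0 0.5;0 0 0 0 0.5"

```text
clock: 15.8
position: [0.5206, 0.1569, 0.0906]
ee_rot: [0.265, 3.13, -0.0]
force: [-1.1, -0.6, -1.2]
width: 0.747
gripper_force: 0.0
```

Run:
```python
from h import *
p=vision.get_image("wrist"); save(p,"w9"); depthL(p,(.495,.160),.024,.08)
rows(.6467,-.1165,.1)
print(arm.observe()["joints"].round(2))
```

```text
L 8197 [0.5184 0.179  2.9761] 0.0246
at [0.5198 0.1569 0.09  ] psi 2.973 shift cm [-17.1  -24.82  -1.  ] turn 0
[ 0.18  0.57 -0.81  1.86  0.51  0.94  0.54]
```

View pics/w9.png

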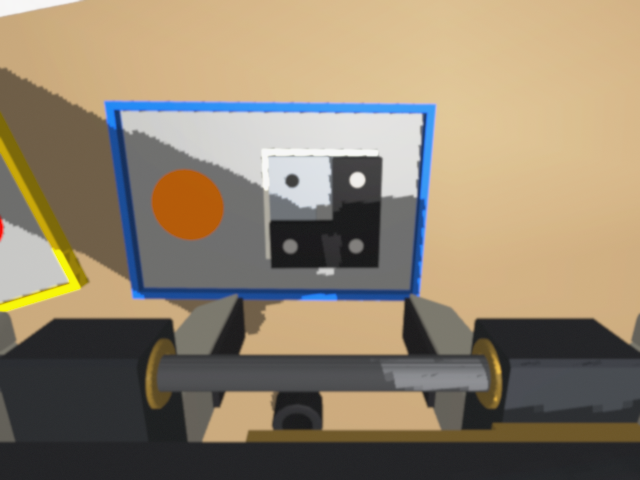

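The stack closes into a square at (265–380, 152–268), matching the target within 1 mm. Now the bushing: grip along tray x to clear the rim. I'll check the height clearance ahead and then go.

Run:
```python
from h import *
w=np.load("top0.npz")["w"]
for x in np.arange(.69,.9,.03):
    m=(w[...,0]>x)&(w[...,0]<x+.03)&(w[...,1]>-.28)&(w[...,1]<.1); print(x.round(2),np.nanmax(w[m][:,2]).round(3) if m.any() else None)
```

```text
0.69 0.011
0.72 0.015
0.75 0.034
0.78 0.084
0.81 0.084
0.84 0.084
0.87 0.084
0.9 0.083
```

Call:
play_rows --increments "-2.14 -3.1 0 0 0.5;-2.14 -3.1 0 0 0.5;-2.14 -3.1 0 0 0.5;-2.14 -3.1 0 0 0.5;-2.14 -3.1 0 0 0.5"

```text
clock: 16.27
position: [0.5992, -0.0149, 0.0893]
ee_rot: [-0.262, -3.128, 0.001]
force: [0.8, 1.3, 0.5]
width: 0.751
gripper_force: 0.0
```

Call:
play_rows --increments "-2.14 -3.1 0 0 0.5;-2.14 -3.1 0 0 0.5;-2.14 -3.1 0 0 0.5;0 0 0 6.95 0.5;0 0 0 6.95 0.5"

```text
clock: 16.68
position: [0.6469, -0.1192, 0.0882]
ee_rot: [-0.655, -3.069, 0.001]
force: [0.3, 1.3, 0.5]
width: 0.749
gripper_force: 0.0
```

Call:
play_rows --increments "0 0 0 6.95 0.5;0 0 0 6.95 0.5;0 0 0 6.95 0.5;0 0 0 6.95 0.5;0 0 0 6.95 0.5"

```text
clock: 17.1
position: [0.6464, -0.1153, 0.089]
ee_rot: [-1.536, -2.737, 0.002]
force: [-0.5, 0.1, -0.5]
width: 0.75
gripper_force: 0.0
```

Call:
play_rows --increments "0 0 0 6.95 0.5;0 0 0 6.95 0.5;0 0 0 6.95 0.5;0 0 0 6.95 0.5;0 0 0 6.95 0.5"

```text
clock: 17.52
position: [0.6464, -0.1153, 0.089]
ee_rot: [-2.284, -2.154, 0.003]
force: [0.6, 1.0, 0.1]
width: 0.752
gripper_force: 0.0
```

Call:
play_rows --increments "0 0 0 6.95 0.5;0 0 0 0 0.5;0 0 0 0 0.5;0 0 0 0 0.5"

```text
clock: 17.85
position: [0.6471, -0.1155, 0.0898]
ee_rot: [-2.401, -2.025, 0.002]
force: [-0.8, 0.4, -1.5]
width: 0.752
gripper_force: 0.0
```

```bash
cat >> h.py <<'E'
def ring(p,c,h,sel,r=.035):
    "centre of a round thing's top at height h, from a depth mask"
    w=world(p); m=(np.hypot(w[...,0]-c[0],w[...,1]-c[1])<r)&(abs(w[...,2]-h)<.006)
    P=plane(p,m,h); (x,y),rad=cv2.minEnclosingCircle((P*1000).astype(np.float32)); print("ring",m.sum(),round(x/1000,4),round(y/1000,4),"rad mm",round(rad,1),"mean",P.mean(0).round(4)); return x/1000,y/1000
E
python3 - <<'E'
from h import *
p=vision.get_image("wrist"); c=ring(p,(.6467,-.1165),.028,0); rows(.6467,-.1165,-.016,1.40); rows(*c,-.016,1.40)
E
```

```text
ring 1862 0.6479 -0.1161 rad mm 19.3 mean [ 0.6481 -0.1161]
at [ 0.6473 -0.1156  0.09  ] psi 1.4 shift cm [-0.1  -0.03 10.6 ] turn 0.01
at [ 0.6473 -0.1156  0.09  ] psi 1.4 shift cm [-0.03  0.09 10.6 ] turn 0.01
```

Call:
play_rows --increments "-0.05 0.05 3.6 0 0.5;0 0 3.4 0 0.5;0 0 2.2 0 0.5;0 0 0.9 0 0.5;0 0 0.3 0 0.5"

```text
clock: 18.32
position: [0.6466, -0.1162, -0.0154]
ee_rot: [-2.403, -2.02, 0.004]
force: [-0.5, -0.0, -0.0]
width: 0.749
gripper_force: 0.0
```

Call:
play_rows --increments "0 0 0 0 0.5;0 0 0 0 -1;0 0 0 0 -1;0 0 0 0 -1;0 0 0 0 -1" --grip_force 30

```text
clock: 18.73
position: [0.6488, -0.1164, -0.0122]
ee_rot: [2.405, 2.019, 0.002]
force: [-0.5, 0.2, -0.7]
width: 0.505
gripper_force: 0.0
```

Call:
play_rows --increments "0 0 0 0 -1;0 0 0 0 -1;0 0 0 0 -1;0 0 0 0 -1;0 0 0 0 -1"

```text
clock: 19.15
position: [0.6484, -0.1164, -0.0128]
ee_rot: [2.406, 2.02, 0.001]
force: [-1.4, -0.6, 6.2]
width: 0.396
gripper_force: 30.0
```

Call:
play_rows --increments "0 0 -1 0 -1;0 0 -3 0 -1;0 0 -3 0 -1;0 0 -2 0 -1;0 0 0 0 -1"

```text
clock: 19.57
position: [0.6512, -0.1162, 0.082]
ee_rot: [2.402, 2.017, 0.008]
force: [1.3, 1.2, 0.1]
width: 0.394
gripper_force: 30.0
```

Run:
```python
from h import *
rows(.4789,.0740,.0759,1.40); s=arm.observe(); print(s["width"]*92,s["gripper_force"])
```

```text
at [ 0.6512 -0.1162  0.082 ] psi 1.397 shift cm [ 15.75 -20.27   0.47] turn -0.19
36.27637012845497 29.999671764671803
```

Call:
play_rows --increments "2.27 -2.85 0 0 -1;2.27 -2.85 0 0 -1;2.27 -2.85 0 0 -1;2.27 -2.85 0 0 -1;2.27 -2.85 0 0 -1"

```text
clock: 19.98
position: [0.5257, 0.0211, 0.0764]
ee_rot: [-2.406, -2.019, 0.001]
force: [-0.4, 0.8, -1.2]
width: 0.395
gripper_force: 30.0
```

Call:
play_rows --increments "2.27 -2.85 0 0 -1;2.27 -2.85 0 0 -1;0 0 0 0 -1;0 0 0 0 -1;0 0 0 0 -1"

```text
clock: 20.4
position: [0.4794, 0.0743, 0.0766]
ee_rot: [2.405, 2.02, -0.0]
force: [0.1, -0.6, -0.6]
width: 0.398
gripper_force: 30.0
```

Run:
```python
from h import *
rows(.4789,.0740,-.0088,1.40); s=arm.observe(); print(s["width"]*92,s["gripper_force"])
```

```text
at [0.4794 0.0743 0.0766] psi 1.397 shift cm [-0.04 -0.04  8.54] turn -0.17
36.60531275720908 29.999374402686954
```

Call:
play_rows --increments "0 0 3.2 0 -1;0 0 3 0 -1;0 0 1.5 0 -1;0 0 0.6 0 -1;0 0 0.2 0 -1"

```text
clock: 20.82
position: [0.4785, 0.0731, -0.0092]
ee_rot: [-2.408, -2.017, 0.006]
force: [-7.8, -2.4, 23.1]
width: 0.4
gripper_force: 30.0
```

Call:
play_rows --increments "0 0 0 0 -1;0 0 0 0 -1;0 0 0 0 -1;0 0 0 0 0.1;0 0 0 0 0.1"

```text
clock: 21.23
position: [0.4797, 0.0746, -0.008]
ee_rot: [2.406, 2.019, 0.001]
force: [0.8, -0.1, 0.4]
width: 0.493
gripper_force: 0.0
```

Call:
play_rows --increments "0 0 0 0 0.1;0 0 0 0 0.1;0 0 -1 0 0.1;0 0 -3 0 0.1;0 0 -3.5 0 0.5"

```text
clock: 21.65
position: [0.4774, 0.0746, 0.0667]
ee_rot: [-2.404, -2.019, 0.005]
force: [1.3, 0.3, -0.1]
width: 0.587
gripper_force: 0.0
```

Call:
play_rows --increments "0 0 -2.5 0 0.5;0 0 0 0 0.5;0 0 0 0 0.5;0 0 0 0 0.5"

```text
clock: 21.98
position: [0.4789, 0.0745, 0.0918]
ee_rot: [2.406, 2.02, -0.0]
force: [-0.2, -0.1, -0.7]
width: 0.745
gripper_force: 0.0
```

Run:
```python
from h import *
p=vision.get_image("wrist"); ring(p,(.479,.074),.032,0); rows(.6632,-.0052,.09)
```

```text
ring 1892 0.4798 0.0744 rad mm 19.3 mean [0.4802 0.0746]
at [0.4786 0.0744 0.0913] psi 1.397 shift cm [-4.65 19.56  0.11] turn 0
```

Bushing placed within 1 mm. Now the red knob.

Call:
play_rows --increments "-0.93 3.91 0 0 0.5;-0.93 3.91 0 0 0.5;-0.93 3.91 0 0 0.5;-0.93 3.91 0 0 0.5;-0.93 3.91 0 0 0.5"

```text
clock: 22.45
position: [0.6642, -0.0061, 0.09]
ee_rot: [-2.405, -2.019, 0.004]
force: [0.9, 0.2, 0.2]
width: 0.75
gripper_force: 0.0
```

Call:
play_rows --increments "0 0 0 6 0.5;0 0 0 6 0.5;0 0 0 6 0.5;0 0 0 6 0.5;0 0 0 6 0.5"

```text
clock: 22.87
position: [0.6626, -0.0049, 0.0897]
ee_rot: [-2.849, -1.321, 0.005]
force: [-0.9, 0.6, 0.5]
width: 0.75
gripper_force: 0.0
```

Call:
play_rows --increments "0 0 0 6 0.5;0 0 0 6 0.5;0 0 0 6 0.5;0 0 0 6 0.5;0 0 0 6 0.5"

```text
clock: 23.28
position: [0.6626, -0.0049, 0.0899]
ee_rot: [-3.095, -0.539, 0.005]
force: [0.5, 0.2, 0.6]
width: 0.75
gripper_force: 0.0
```

Call:
play_rows --increments "0 0 0 6 0.5;0 0 0 6 0.5;0 0 0 0 0.5;0 0 0 0 0.5;0 0 0 0 0.5"

```text
clock: 23.7
position: [0.6632, -0.0048, 0.0908]
ee_rot: [3.133, 0.226, -0.002]
force: [0.3, -0.6, -0.0]
width: 0.747
gripper_force: 0.0
```

Run:
```python
from h import *
p=vision.get_image("wrist"); save(p,"w10"); c=ring(p,(.6632,-.0052),.029,0); rows(.6632,-.0052,-.012,.137); rows(*c,-.012,.137)
```

```text
ring 2447 0.6662 -0.005 rad mm 18.4 mean [ 0.6665 -0.0051]
at [ 0.6633 -0.0049  0.091 ] psi 0.143 shift cm [-0.    0.03 10.3 ] turn 0.35
at [ 0.6633 -0.0049  0.091 ] psi 0.143 shift cm [ 0.3   0.05 10.3 ] turn 0.35
```

View pics/w10.png

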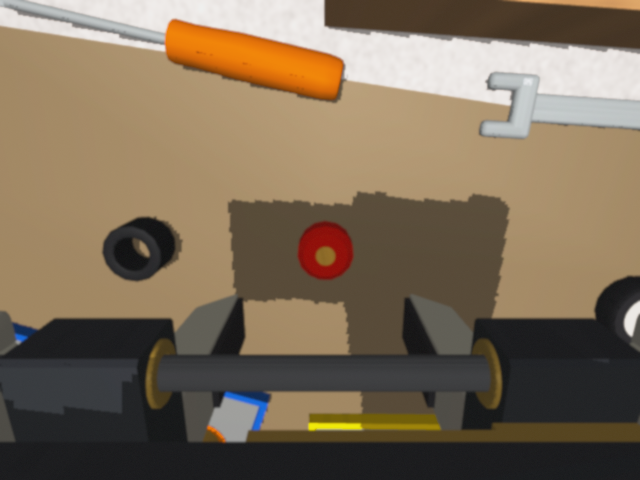

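Red knob at (325,250), centred between the fingers. The black bushing at (138,248) is well clear. Gripping.

Call:
play_rows --increments "0.25 0 3.6 0 0.5;0 0 3.4 0 0.5;0 0 2.2 0 0.5;0 0 0.8 0 0.5;0 0 0.2 0 0.5"

```text
clock: 24.17
position: [0.6646, -0.0048, -0.0124]
ee_rot: [-3.134, -0.222, 0.006]
force: [-0.5, 0.1, 0.5]
width: 0.751
gripper_force: 0.0
```

Call:
play_rows --increments "0 0 0 0 0.5;0 0 0 0 -1;0 0 0 0 -1;0 0 0 0 -1;0 0 0 0 -1"

```text
clock: 24.58
position: [0.6668, -0.0045, -0.0092]
ee_rot: [3.134, 0.22, 0.003]
force: [0.2, 0.3, -0.8]
width: 0.509
gripper_force: 0.0
```

Call:
play_rows --increments "0 0 0 0 -1;0 0 0 0 -1;0 0 0 0 -1;0 0 0 0 -1;0 0 0 0 -1"

```text
clock: 25.0
position: [0.6664, -0.0046, -0.0099]
ee_rot: [3.134, 0.22, 0.001]
force: [-2.4, -1.3, 5.2]
width: 0.379
gripper_force: 30.0
```

Call:
play_rows --increments "0 0 -1 0 -1;0 0 -3 0 -1;0 0 -3 0 -1;0 0 -2 0 -1;0 0 0 0 -1"

```text
clock: 25.42
position: [0.6692, -0.0044, 0.0851]
ee_rot: [3.134, 0.22, 0.012]
force: [0.9, -0.2, 0.3]
width: 0.378
gripper_force: 30.0
```

Call:
play_rows --increments "0 0 0 0 -1;0 0 0 0 -1"

```text
clock: 25.58
position: [0.6656, -0.0046, 0.0792]
ee_rot: [3.134, 0.22, -0.001]
force: [0.9, 0.5, -1.2]
width: 0.379
gripper_force: 30.0
```

Run:
```python
from h import *
rows(.4636,-.0759,.0759,.137); s=arm.observe(); print(s["width"]*92,s["gripper_force"])
p=vision.get_image("wrist"); save(p,"w11"); ring(p,s["position"][:2],s["position"][2]+.043,0)
```

```text
at [ 0.6656 -0.0046  0.0792] psi 0.14 shift cm [-20.99   4.24   0.35] turn 0.18
34.899070857003025 30.000147186219692
ring 5456 0.6774 -0.0029 rad mm 32.6 mean [ 0.6729 -0.0032]
```

Call:
play_rows --increments "-3.5 0.7 0 0 -1;-3.5 0.7 0 0 -1;-3.5 0.7 0 0 -1;-3.5 0.7 0 0 -1;-3.5 0.7 0 0 -1"

```text
clock: 26.05
position: [0.495, -0.0641, 0.0784]
ee_rot: [-3.134, -0.22, 0.004]
force: [-1.2, -0.1, -0.1]
width: 0.385
gripper_force: 30.0
```

Call:
play_rows --increments "-3.5 0.7 0 0 -1;0 0 0 0 -1;0 0 0 0 -1;0 0 0 0 -1"

```text
clock: 26.38
position: [0.4643, -0.0754, 0.0793]
ee_rot: [-3.134, -0.22, 0.0]
force: [0.6, 0.5, -0.0]
width: 0.382
gripper_force: 30.0
```

Run:
```python
from h import *
rows(.4640,-.0759,-.0057,.137); s=arm.observe(); print(s["width"]*92,s["gripper_force"])
```

```text
at [ 0.4643 -0.0754  0.0793] psi 0.14 shift cm [-0.04  0.05  8.5 ] turn 0.17
35.17487876477694 30.000966985244304
```

Call:
play_rows --increments "0 0.05 3.2 0 -1;0 0 3 0 -1;0 0 1.4 0 -1;0 0 0.6 0 -1;0 0 0.15 0 -1"

```text
clock: 26.8
position: [0.4642, -0.0753, -0.0053]
ee_rot: [-3.133, -0.222, 0.003]
force: [0.7, -0.4, -0.0]
width: 0.381
gripper_force: 30.0
```

Call:
play_rows --increments "0 0 0.1 0 -1;0 0 0 0 -1;0 0 0 0 -1;0 0 0 0 0;0 0 0 0 0"

```text
clock: 27.22
position: [0.4647, -0.0761, -0.0042]
ee_rot: [3.134, 0.22, 0.002]
force: [-0.3, -0.9, -0.5]
width: 0.471
gripper_force: 0.0
```

Call:
play_rows --increments "0 0 0 0 0;0 0 0 0 0;0 0 -1 0 0;0 0 -3 0 0;0 0 -3.5 0 0.5"

```text
clock: 27.63
position: [0.4624, -0.0758, 0.0702]
ee_rot: [-3.133, -0.22, 0.007]
force: [0.6, 0.1, -1.1]
width: 0.535
gripper_force: 0.0
```

Call:
play_rows --increments "0 0 -2.5 0 0.5;0 0 0 0 0.5;0 0 0 0 0.5;0 0 0 0 0.5"

```text
clock: 27.97
position: [0.4639, -0.076, 0.0954]
ee_rot: [3.134, 0.22, 0.0]
force: [-1.2, -1.1, -0.1]
width: 0.746
gripper_force: 0.0
```

Run:
```python
from h import *
p=vision.get_image("wrist"); ring(p,(.464,-.076),.033,0); rows(.6467,-.2273,.09,1.40)
```

```text
ring 2417 0.465 -0.0755 rad mm 18.3 mean [ 0.4653 -0.0756]
at [ 0.4634 -0.076   0.0948] psi 0.14 shift cm [16.03 17.54  0.46] turn -72.19
```

Red knob placed. Now the castor wheel.

Call:
play_rows --increments "2.67 2.92 0 0 0.7;2.67 2.92 0 0 0.7;2.67 2.92 0 0 0.7;2.67 2.92 0 0 0.7;2.67 2.92 0 0 0.7"

```text
clock: 28.43
position: [0.617, -0.203, 0.0936]
ee_rot: [-3.133, -0.22, 0.004]
force: [0.6, 0.6, -0.6]
width: 0.851
gripper_force: 0.0
```

Call:
play_rows --increments "2.67 2.92 0 0 0.7;0 0 0 -6.9 0.7;0 0 0 -6.9 0.7;0 0 0 -6.9 0.7;0 0 0 -6.9 0.7"

```text
clock: 28.85
position: [0.6463, -0.2268, 0.0929]
ee_rot: [-2.986, -0.969, 0.004]
force: [-0.5, 0.5, -0.6]
width: 0.849
gripper_force: 0.0
```

Call:
play_rows --increments "0 0 0 -6.9 0.7;0 0 0 -6.9 0.7;0 0 0 -6.9 0.7;0 0 0 -6.9 0.7;0 0 0 -6.9 0.7"

```text
clock: 29.27
position: [0.6462, -0.2268, 0.0933]
ee_rot: [-2.564, -1.811, 0.003]
force: [0.1, -0.2, -0.5]
width: 0.846
gripper_force: 0.0
```

Call:
play_rows --increments "0 0 0 -6.9 0.7;0 0 0 -6.9 0.7;0 0 0 0 0.7;0 0 0 0 0.7;0 0 0 0 0.7"

```text
clock: 29.68
position: [0.6468, -0.227, 0.0942]
ee_rot: [-2.339, -2.095, 0.001]
force: [0.1, -1.0, -0.1]
width: 0.846
gripper_force: 0.0
```

Run:
```python
from h import *
p=vision.get_image("wrist"); c=ring(p,(.6467,-.2273),.022,0); rows(*c,-.014)
print(arm.observe()["joints"].round(2))
```

```text
ring 3857 0.6493 -0.228 rad mm 24.0 mean [ 0.6492 -0.2275]
at [ 0.6469 -0.227   0.0945] psi 1.462 shift cm [-0.08  0.26 10.85] turn 0
[ 0.49  0.66 -0.38  1.51  0.27  1.03 -0.06]
```

Call:
play_rows --increments "-0.05 0.15 3.7 0 0.7;0 0 3.6 0 0.7;0 0 2.4 0 0.7;0 0 0.9 0 0.7;0 0 0.3 0 0.7"

```text
clock: 30.15
position: [0.6472, -0.2273, -0.016]
ee_rot: [-2.335, -2.097, 0.003]
force: [1.3, 0.0, 0.3]
width: 0.848
gripper_force: 0.0
```

Call:
play_rows --increments "0 0 0 0 0.7;0 0 0 0 -1;0 0 0 0 -1;0 0 0 0 -1;0 0 0 0 -1"

```text
clock: 30.57
position: [0.6494, -0.228, -0.0126]
ee_rot: [2.335, 2.099, 0.001]
force: [-0.3, 0.6, 0.3]
width: 0.608
gripper_force: 0.0
```

Call:
play_rows --increments "0 0 0 0 -1;0 0 0 0 -1;0 0 0 0 -1;0 0 0 0 -1;0 0 0 0 -1"

```text
clock: 30.98
position: [0.649, -0.228, -0.0132]
ee_rot: [2.336, 2.1, 0.0]
force: [-0.6, 0.1, 5.6]
width: 0.508
gripper_force: 30.0
```

Call:
play_rows --increments "0 0 -1 0 -1;0 0 -3 0 -1;0 0 -3 0 -1;0 0 -2 0 -1;0 0 0 0 -1"

```text
clock: 31.4
position: [0.6517, -0.2282, 0.0818]
ee_rot: [2.331, 2.096, 0.007]
force: [1.2, -0.3, -0.4]
width: 0.512
gripper_force: 30.0
```

Call:
play_rows --increments "0 0 0 0 -1;0 0 0 0 -1"

```text
clock: 31.57
position: [0.6481, -0.2277, 0.0757]
ee_rot: [-2.336, -2.1, 0.001]
force: [-0.8, 0.1, -1.7]
width: 0.508
gripper_force: 30.0
```

Run:
```python
from h import *
rows(.4759,-.1650,.077); s=arm.observe(); print(s["width"]*92,s["gripper_force"])
```

```text
at [ 0.6481 -0.2277  0.0757] psi 1.465 shift cm [  4.42 -17.78  -0.11] turn 0
46.712179752558754 29.999858509982005
```

Call:
play_rows --increments "0.88 -3.56 0 0 -1;0.88 -3.56 0 0 -1;0.88 -3.56 0 0 -1;0.88 -3.56 0 0 -1;0.88 -3.56 0 0 -1"

```text
clock: 31.98
position: [0.4734, -0.1644, 0.0748]
ee_rot: [-2.334, -2.099, 0.002]
force: [0.8, -0.3, -0.4]
width: 0.513
gripper_force: 30.0
```

Call:
play_rows --increments "0 0 0 0 -1;0 0 0 0 -1;0 0 0 0 -1;0 0 0 0 -1"

```text
clock: 32.32
position: [0.4775, -0.1655, 0.0759]
ee_rot: [2.336, 2.1, 0.001]
force: [0.3, 0.5, -0.6]
width: 0.51
gripper_force: 30.0
```

Run:
```python
from h import *
rows(.4759,-.1650,-.0090); s=arm.observe(); print(s["width"]*92,s["gripper_force"])
```

```text
at [ 0.4775 -0.1655  0.0759] psi 1.464 shift cm [ 0.03 -0.17  8.49] turn 0
46.9014318849136 29.999850131571293
```

Call:
play_rows --increments "0 -0.15 3.2 0 -1;0 0 3 0 -1;0 0 1.4 0 -1;0 0 0.6 0 -1;0 0 0.15 0 -1"

```text
clock: 32.73
position: [0.475, -0.1649, -0.0087]
ee_rot: [-2.335, -2.1, 0.001]
force: [0.2, 0.4, -1.1]
width: 0.508
gripper_force: 30.0
```

Call:
play_rows --increments "0 0 0.1 0 -1;0 0 0 0 -1;0 0 0 0 -1;0 0 0 0 0.25;0 0 0 0 0.25"

```text
clock: 33.15
position: [0.4754, -0.1653, -0.0076]
ee_rot: [2.335, 2.1, 0.001]
force: [-0.3, -0.1, 0.4]
width: 0.601
gripper_force: 0.0
```

Call:
play_rows --increments "0 0 0 0 0.25;0 0 0 0 0.25;0 0 -1 0 0.25;0 0 -3 0 0.25;0 0 -3.5 0 0.25"

```text
clock: 33.57
position: [0.4732, -0.1644, 0.0666]
ee_rot: [-2.333, -2.099, 0.003]
force: [0.8, 0.2, 0.5]
width: 0.624
gripper_force: 0.0
```

Call:
play_rows --increments "0 -4 -1 0 0.25;0 -4 -1 0 0.25;0 -4 -1 0 0.25;0 -4 0 0 0.25;0 0 0 0 0.25"

```text
clock: 33.98
position: [0.3065, -0.1471, 0.0963]
ee_rot: [-2.334, -2.096, 0.01]
force: [-1.9, 0.3, -0.5]
width: 0.621
gripper_force: 0.0
```

Call:
play_rows --increments "-4 0 0 0 0.25;-4 0 0 0 0.25;0 0 0 0 0.25;0 0 0 0 0.25"

```text
clock: 34.32
position: [0.3071, -0.2295, 0.0971]
ee_rot: [2.34, 2.095, -0.0]
force: [-0.2, 1.1, -0.6]
width: 0.625
gripper_force: 0.0
```

Run:
```python
from h import *
p=vision.get_image("top")
cv2.imwrite("pics/fin.png",cv2.resize(p["frame"][140:300,180:440,::-1],None,fx=3,fy=3,interpolation=cv2.INTER_CUBIC))
ring(p,(.4759,-.165),.026,0); ring(p,(.4646,-.0757),.033,0); ring(p,(.4795,.0742),.032,0)
for n in("green_knob","black_bushing"):
    for d in cut_out(n,p)[:2]: print(n,round(d["confidence"],2),d["point"],np.nanmedian(world(p)[d["mask"]],0).round(3))
```

```text
ring 373 0.4753 -0.1663 rad mm 23.8 mean [ 0.4752 -0.1664]
ring 186 0.4635 -0.0754 rad mm 17.7 mean [ 0.4638 -0.0755]
ring 148 0.4793 0.0725 rad mm 18.8 mean [0.4794 0.0731]
green_knob 0.61 [162.5, 191.4] [0.648 0.24  0.031]
black_bushing 0.73 [164.1, 251.1] [0.644 0.118 0.026]
```

View pics/fin.png

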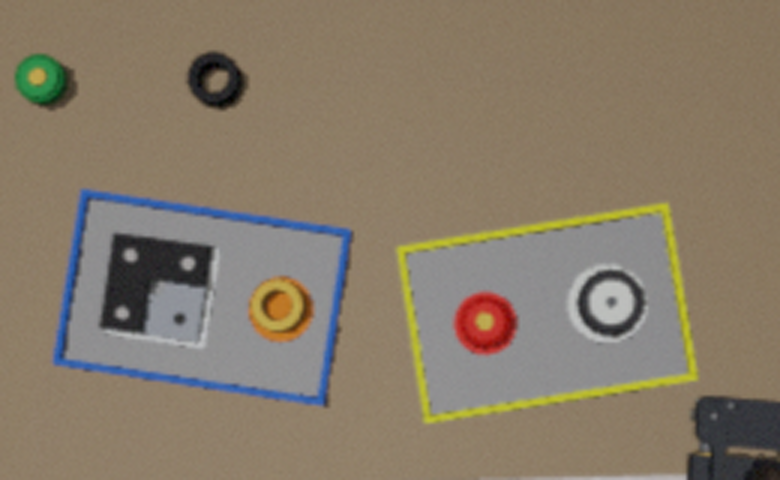

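The final view shows the square stack at (105–215, 235–345), the bushing on orange (278,305), the knob on red (485,322) and the wheel on white (610,302). The spares are unmoved and the arm is clear, so I'm handing in.

```bash
python3 -c "
from cell import job; print(job.sign_off())"
```

```text
the job is handed in; nothing more can be done
None
```

I made up both kits and handed the job in at about 34 s. My last camera checks put all five parts within about 3 mm of their marks and both spares where they started; the sign-off gave no verdict.

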